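# Take a rig key station out of service mode and start it up in order

## Task

The alignment rig's key station has been left in service mode, with the yellow key in. Press the red release key and let it go, so that the yellow key springs out; then bring the rig up by pressing the white, the blue and the green key in, one after the other and in that order, letting go of each once it has clicked and stays in before you go on to the next. Feel for the end of each key's travel and do not force the keys or lean on the station, and leave the things lying around it where they are.

Things in the scene. Friction and masses are not known exactly. Their poses are not given: they have to be found in the camera images.
- console: sloped grey desk console, 190 mm deep (x), 294 mm wide (y), 51 mm high in front, 125 mm at the back, bolted down. Origin: centre of its underside; x points away from the operator, y to the left, z up. Its deck faces the operator, 0.435 rad (24.9 deg) from level; keys go in along (0.42, 0, -0.91) of this frame. Pushing console or keys with more than 55 N, even for an instant, counts as forcing.
- deck_mid (a point): point on the plate of the deck under the middle (blue) key; z axis out of the deck, x up the slope. Five spring keys stand in one row, 50 mm apart; at y = +100, +50, 0, -50, -100 mm: yellow, white, blue, green, red. A key that is out stands 26 mm over the plate, the black frame round each cap 6 mm.
- lamp_row (a point): middle of the row of small lamps above the keys. Interlock inside: white is barred while yellow is in, blue until white is in, green until blue is in, yellow once white is in; a barred key gives about 2 mm, then stands hard. Yellow, white, blue and green latch when they click; red pressed home drops out every key that is in.
- red_key (a joint): travel of the red (release) key: 0 = fully out, grows as pushed in (m). Springs back when let go. 2 N to start, about 11 N at 9 mm; hard stop at 10 mm. Latched keys drop out when it is 6 to 9 mm in.
- yellow_key (a joint): travel of the yellow (service) key: 0 = fully out, grows as pushed in (m). Latched in at about 11 mm at the start; when released it springs out to 0.
- white_key (a joint): white (control supply) key: 0 = fully out, grows as pushed in (m). 3 N to start, 5 to 11 N just before the click. The click comes at a hidden depth, 6 to 16 mm, different for each key and each time; 1 mm after it comes a hard stop: be slow there (10 mm/s). Let go after the click it stays in at about that depth (over 5.5 mm); let go before, it springs back to 0.
- blue_key (a joint): blue (drives) key: 0 = fully out, grows as pushed in (m). 3 N to start, 5 to 11 N just before the click. The click comes at a hidden depth, 6 to 16 mm, different for each key and each time; 1 mm after it comes a hard stop: be slow there (10 mm/s). Let go after the click it stays in at about that depth (over 5.5 mm); let go before, it springs back to 0.
- green_key (a joint): green (run) key: 0 = fully out, grows as pushed in (m). 3 N to start, 5 to 11 N just before the click. The click comes at a hidden depth, 6 to 16 mm, different for each key and each time; 1 mm after it comes a hard stop: be slow there (10 mm/s). Let go after the click it stays in at about that depth (over 5.5 mm); let go before, it springs back to 0.
- red_top (a point): middle of the flat top of the red key's cap (cap 54 mm along console +x by 35 mm along console y); the point's z axis points out of the deck, opposite to the way the key is pushed; x axis up the slope, y axis like the console's
- yellow_top (a point): middle of the flat top of the yellow key's cap (cap 54 mm along console +x by 35 mm along console y); the point's z axis points out of the deck, opposite to the way the key is pushed; x axis up the slope, y axis like the console's
- white_top (a point): middle of the flat top of the white key's cap (cap 54 mm along console +x by 35 mm along console y); the point's z axis points out of the deck, opposite to the way the key is pushed; x axis up the slope, y axis like the console's
- blue_top (a point): middle of the flat top of the blue key's cap (cap 54 mm along console +x by 35 mm along console y); the point's z axis points out of the deck, opposite to the way the key is pushed; x axis up the slope, y axis like the console's
- green_top (a point): middle of the flat top of the green key's cap (cap 54 mm along console +x by 35 mm along console y); the point's z axis points out of the deck, opposite to the way the key is pushed; x axis up the slope, y axis like the console's
- steel_cup_mid (a point): centre of a turned steel cup with a red band, 60 mm across and 52 mm high, standing on the bench: bystander
- stepper_mid (a point): middle of a loose stepper motor, 67x42x42 mm, lying on the bench: bystander
- carton_mid (a point): middle of a small brown card box, 90x68x58 mm, standing on the bench: bystander
- mouse_mid (a point): middle of a dark computer mouse, 99x56x41 mm: bystander

How it is judged:
By the outcome, as a careful person would: the job done as asked, in the order asked, and still so for the second after the job is handed in, with the robot touching nothing.
It also fails if it takes over 43 s, if anything falls off the work surface, if the arm or the gripper's body presses on something with over 40 N, if the wrist force passes 120 N, or if a joint passes its speed limit or range.

## Robot

A 6-joint arm with a two-finger parallel gripper is mounted at the origin on a cart in front of the work surface, level with it; the furniture and walls round the work are solid. World frame = base frame: x ahead of the robot, y to its left, z up, the work surface at z = 0. Lengths are in m, angles in degrees, forces in N, time in s.
With the tool pointing down it reaches from about 0.25 to 0.725 m from the base axis. Payload 9.7 kg.
Tool frame: the origin (TCP) lies midway between the tips of the shut fingers; the grasp point (between the pads) lies 19 mm behind it; y points along the fingers, x is the direction in which the jaws open and shut, and the axes are right-handed (so a half turn about y gives the same grasp; the last joint's range is limited). The gripper opens to 85 mm and grips with 20 to 120 N. Pads are 22 mm wide; open, the fingers measure 114 mm over their backs; the gripper's body (76 mm by 85 mm) begins 54 mm behind the grasp point. The pads swing forward as they close: fully open they stand 13 mm farther back than shut.
Start: joints at [-64.916, 4.979, 10.078, 95.1, 0, 90], TCP at [0.233, -0.498, 0.231] pointing down, gripper open.
Joint ranges: [-179.16, 179.16], [-48.56, 103.87], [-65.8, 70.77], [-126.05, 130.52], [-82.76, 87.17], [-180, 180]. Speed limits (degrees/s): [127.2, 127.2, 147.25, 180, 180, 180].

## Interface

Orientations are given as [roll, pitch, yaw] about the fixed x, y, z axes, in that order (R = Rz(yaw) Ry(pitch) Rx(roll)).
In Python, from workcell import get_obs, camera, job_done gives the robot as it stands.
- The arm moves only by the tool play_rows, never from a script. Its argument "moves" is a list of rows, each a list of 3 entries, a list of its own where there are three numbers: the turn, a rotation vector about the tool's x, y, z in degrees, then the shift along the tool's x, y, z in m, then the opening in per cent of the stroke, from 0 (shut) to 100 (fully open). A call has exactly 5 rows; each row is the pose to reach, as a shift and turn from the pose commanded when the call began, along the tool's axes at that moment; what a row does not reach only later rows make up. A row lasts 1/10 s, in which the tool goes at most 50 mm and 8.59 degrees, less where a joint would pass 70% of its speed; a pose out of reach is approached as far as the arm can. A call with a gripper value outside its range is refused whole. The fingers move at their own pace and stop on an object; "grip_force" is the grip in N (left out, the last holds). Time passes only in rows, so rows that repeat a pose let the fingers close, or fill a call up. It gives the time, the measured TCP pose, the force and the opening at its end, in the units of the state.
- get_obs(): the state, without advancing time (a new reading comes with each control period).
- camera(name): name is "scene" or "top"; returns a dict with "img" (480x640x3 uint8, red, green, blue), "fov_y" (degrees; the focal length in pixels is half the picture's height over the tangent of half this angle, whatever the lens; pixels are square), "cx", "cy" (the principal point, pixels), "k1" (the pictures are not rectified: a ray, as slopes to the right and down, at radius r is drawn at 1 + k1 r^2 times it, then the intrinsics apply), "world_from_camera" (4x4, takes a point from camera to world coordinates). Camera axes: x right, y up, looking along -z (the intrinsics and any distortion apply to the point x, -y, -z); pixel columns grow to the right and rows downward; lengths in m; the calibration is good to about 2 mm. A picture is of the moment at which its call begins. There is no depth.
- job_done(): hands the job in, once; it reports no verdict.
The state is a dict: "time": time; "q": joint angles; "qd": joint speeds; "joint_efforts": joint torques, N m; "ee_pos": TCP position; "tcp_rot": TCP orientation; "wrist_force": force on the tool from outside, world axes, zero at the start; "torque": the same for the moment, N m; "opening": finger opening in m.
Only numpy, scipy, OpenCV 4.12 (cv2) and the standard library are available. Lean on these libraries where they do the work, as an engineer would, in place of code of your own. Each camera call takes 0.05 s, during which the arm holds its last target.

## Working session

There is one attempt and no reset: what is moved stays moved. The work goes in short steps, Python scripts to look and compute and a tool call to move; the robot and the scene stay as the last step left them, time stands still between calls to the robot, and variables do not carry over. Pictures are saved under pics/ and viewed, and the job is handed in when it is done.

Besides the shell and the picture viewer there is one more tool, called as name([rows], argument=value, ...), one row to a line, values as JSON. play_rows: Moves the arm, as the interface text tells. Its arguments: {"type":"object","properties":{"moves":{"type":"array"},"grip_force":{"type":"number"}},"required":["moves"]}

```bash
mkdir -p pics; ls; python3 - <<'E'
from workcell import get_obs,camera
import cv2
o=get_obs();print(o)
for n in ("scene","top"):
    c=camera(n);cv2.imwrite(f"pics/{n}0.png",c["img"][:,:,::-1]);print(n,{k:v for k,v in c.items() if k!="img"})
E
```

```text
pics
{'time': 0.0, 'q': array([-6.49150951e+01,  5.01154383e+00,  1.00325847e+01,  9.50997376e+01,
       -8.20996637e-04,  8.99999526e+01]), 'qd': array([ 0.0002704 , -0.05869685,  0.13270778, -0.04050092,  0.02324312,
       -0.02093312]), 'joint_efforts': array([-7.60201033e-05, -5.20382810e+01,  4.64804184e+01,  1.62166340e-02,
        3.20492518e-05, -5.35832019e-07]), 'ee_pos': array([ 0.23307234, -0.49790724,  0.23056207]), 'tcp_rot': array([-9.00008209e+01,  7.86966961e-02, -6.49150477e+01]), 'wrist_force': array([-0.29092697,  0.10993352, -0.49401863]), 'torque': array([ 0.03598873, -0.02108567, -0.00643867]), 'opening': 0.08547792214852121}
scene {'fov_y': 53.360423423384475, 'cx': 322.226714129383, 'cy': 236.17967240320795, 'k1': -0.05840938582624148, 'world_from_camera': array([[-0.89396469,  0.22681082, -0.38650225,  0.07250983],
       [-0.44772096, -0.48920515,  0.74848131,  0.90178878],
       [-0.01931523,  0.84216101,  0.53888009,  0.7441986 ],
       [ 0.        ,  0.        ,  0.        ,  1.        ]])}
top {'fov_y': 57.06963557898159, 'cx': 324.92973300179983, 'cy': 240.27980913442315, 'k1': -0.03678510438085939, 'world_from_camera': array([[-2.51931604e-02,  9.74706349e-01, -2.22064942e-01,
         3.14568102e-01],
       [-9.99682049e-01, -2.47974150e-02,  4.57052033e-03,
         1.32535042e-02],
       [-1.05172133e-03,  2.22109482e-01,  9.75021165e-01,
         1.10115599e+00],
       [ 0.00000000e+00,  0.00000000e+00,  0.00000000e+00,
         1.00000000e+00]])}
```

View pics/scene0.png

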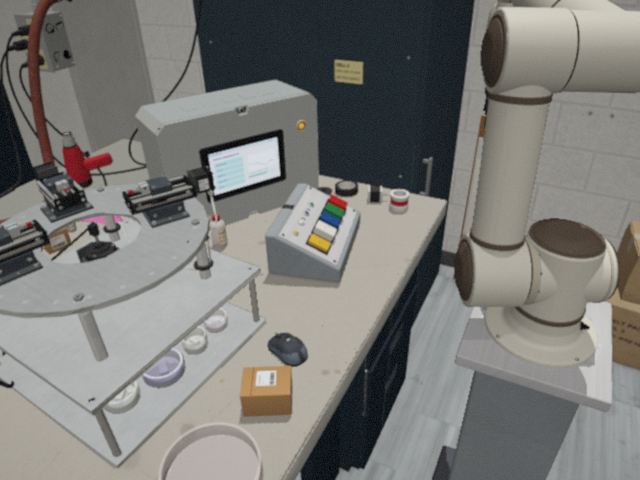

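View pics/top0.png

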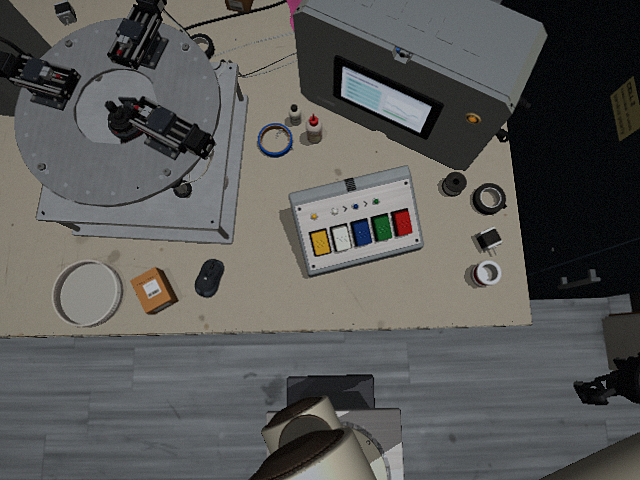

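```bash
cat > h.py <<'E'
import numpy as np,cv2
from workcell import get_obs,camera
def K(c):
    f=240/np.tan(np.radians(c["fov_y"]/2)); return np.array([[f,0,c["cx"]],[0,f,c["cy"]],[0,0,1.]]),np.array([c["k1"],0,0,0.])
def rays(c,px):
    k,d=K(c); u=cv2.undistortPoints(np.array(px,float).reshape(-1,1,2),k,d).reshape(-1,2)
    T=np.array(c["world_from_camera"]); v=np.c_[u[:,0],-u[:,1],-np.ones(len(u))]@T[:3,:3].T
    return T[:3,3],v/np.linalg.norm(v,axis=1)[:,None]
def proj(c,P):
    k,d=K(c);T=np.linalg.inv(np.array(c["world_from_camera"]));p=np.atleast_2d(P)@T[:3,:3].T+T[:3,3]
    p=p*[1,-1,-1]; return cv2.projectPoints(p.reshape(-1,1,3),np.zeros(3),np.zeros(3),k,d)[0].reshape(-1,2)
def tri(o1,d1,o2,d2):
    A=np.c_[d1,-d2];s=np.linalg.lstsq(A,o2-o1,rcond=None)[0];a=o1+s[0]*d1;b=o2+s[1]*d2
    return (a+b)/2,np.linalg.norm(a-b)
E
python3 - <<'E'
from h import *
for n,(x0,x1,y0,y1) in {"scene":(255,370,175,290),"top":(280,435,155,285)}.items():
    c=camera(n);im=c["img"][y0:y1,x0:x1];
    s=800//im.shape[1]; s=min(s,600//im.shape[0])
    cv2.imwrite(f"pics/{n}_crop.png",cv2.resize(im[:,:,::-1],None,fx=s,fy=s,interpolation=cv2.INTER_CUBIC)); print(n,s)
E
```

```text
scene 5
top 4
```

View pics/scene_crop.png

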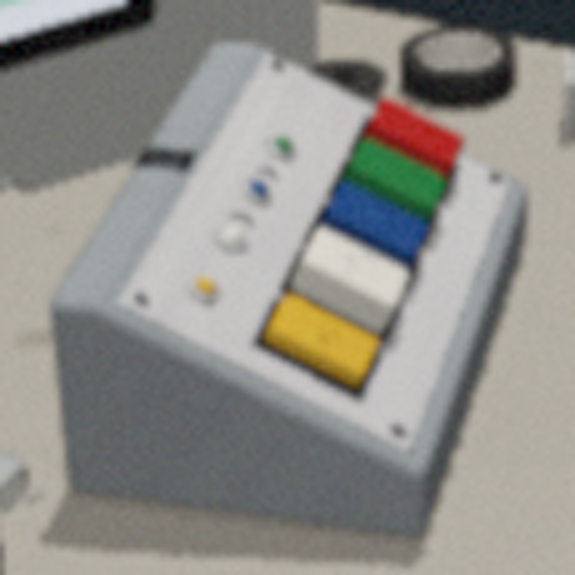

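View pics/top_crop.png

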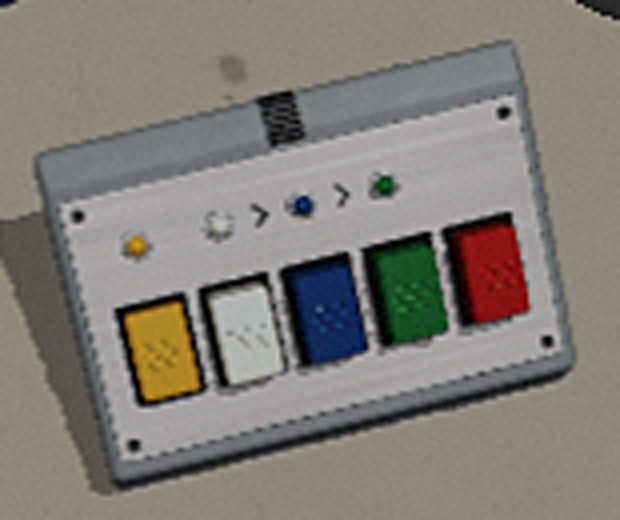

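```bash
cat > loc.py <<'E'
from h import *
ct=camera("top");cs=camera("scene")
T=np.array([(78,216),(504,112),(547,342),(134,445)])/4+[280-.375,155-.375]
S=np.array([(140,300),(278,65),(495,178),(398,430)])/5+[255-.4,175-.4]
o1,d1=rays(ct,T);o2,d2=rays(cs,S)
P=[]
for a,b in zip(d1,d2):
    p,e=tri(o1,a,o2,b);P.append(p);print(p.round(4),round(e,4))
P=np.array(P)
ux=(P[0]+P[1]-P[2]-P[3])/2; uy=(P[0]+P[3]-P[1]-P[2])/2
print("len",np.linalg.norm(ux),np.linalg.norm(uy),"slope",np.degrees(np.arctan2(ux[2],np.hypot(*ux[:2]))),"yaw from y",np.degrees(np.arctan2(-uy[0],uy[1])),"yaw x",np.degrees(np.arctan2(ux[1],ux[0])), "uy tilt",uy[2])
print("mid",P.mean(0))
# cap tops by colour, both views
# top-view cap centres (crop px)
E
python3 loc.py
```

```text
[0.6144 0.0663 0.1179] 0.0021
[ 0.6712 -0.1854  0.1189] 0.0031
[ 0.5455 -0.2138  0.0587] 0.0026
[0.4886 0.0377 0.0591] 0.0028
len 0.1420313867167194 0.2579225734260342 slope 24.767016434768596 yaw from y 12.724177587967183 yaw x 12.75216451650052 uy tilt -0.0003652423834596408
mid [ 0.5799139  -0.07378715  0.08864706]
```

```bash
cat >> loc.py <<'E'
yaw=np.radians(12.74);sl=0.435
X=np.array([np.cos(yaw)*np.cos(sl),np.sin(yaw)*np.cos(sl),np.sin(sl)]);Y=np.array([-np.sin(yaw),np.cos(yaw),0]);Z=np.cross(X,Y)
M=P.mean(0)
print("Z",Z)
def hit(c,px,h):
    o,d=rays(c,px);t=((M+h*Z-o)@Z)/(d@Z);return o+t[:,None]*d
hsv=cv2.cvtColor(ct["img"],cv2.COLOR_RGB2HSV)
hsv2=cv2.cvtColor(cs["img"],cv2.COLOR_RGB2HSV)
rng={"yellow":((18,120,80),(32,255,255)),"blue":((105,120,40),(125,255,255)),"green":((55,120,40),(85,255,255)),"red":((0,150,60),(8,255,255)),"red2":((172,150,60),(180,255,255))}
for n,(lo,hi) in rng.items():
  for nm,H,c,(x0,x1,y0,y1) in (("top",hsv,ct,(280,435,210,285)),("scene",hsv2,cs,(305,370,175,290))):
    m=cv2.inRange(H,lo,hi);k=np.zeros_like(m);k[y0:y1,x0:x1]=m[y0:y1,x0:x1]
    cn,_=cv2.findContours(k,cv2.RETR_EXTERNAL,cv2.CHAIN_APPROX_NONE)
    if not cn: continue
    q=max(cn,key=cv2.contourArea);r=cv2.minAreaRect(q)
    p=hit(c,[r[0]],0.026 if n!="yellow" else .015)[0]
    print(n,nm,np.round(r[0],1),np.round(r[1],1),p.round(4),"deck xy",np.round([(p-M)@X,(p-M)@Y],4))
E
python3 loc.py|tail -12
```

```text
mid [ 0.5799139  -0.07378715  0.08864706]
Z [-0.41103562 -0.09293246  0.90687004]
yellow top [320.1 242.5] [22.3 15. ] [0.5385 0.0199 0.096 ] deck xy [-0.0148  0.1005]
yellow scene [319.  242.5] [21.9 11.6] [0.5329 0.0285 0.0943] deck xy [-0.0188  0.1101]
blue top [361.9 232.8] [23.  14.6] [ 0.5567 -0.0776  0.1064] deck xy [-0.0138  0.0014]
blue scene [329.6 219. ] [19.7  8. ] [ 0.5511 -0.0694  0.1047] deck xy [-0.0179  0.0106]
green top [382.5 227.8] [22.9 13.9] [ 0.5675 -0.126   0.1063] deck xy [-0.014  -0.0482]
green scene [333.8 210.4] [18.8  8. ] [ 0.561  -0.1161  0.1044] deck xy [-0.0186 -0.0371]
red top [402.9 222.6] [23.1 14.1] [ 0.5788 -0.1745  0.1065] deck xy [-0.0136 -0.098 ]
red scene [337.6 201.8] [17.9  7.2] [ 0.5722 -0.1644  0.1045] deck xy [-0.0183 -0.0866]
red2 top [399. 233.] [0. 0.] [ 0.5563 -0.1654  0.0972] deck xy [-0.0356 -0.0842]
red2 scene [344. 208.] [0. 0.] [ 0.5485 -0.1556  0.0947] deck xy [-0.0416 -0.0728]
```

```bash
cat > goal.py <<'E'
import sys
from h import *
from scipy.spatial.transform import Rotation as R
M=np.array([0.57991,-0.07379,0.08865]);yaw=np.radians(12.74);sl=0.435
X=np.array([np.cos(yaw)*np.cos(sl),np.sin(yaw)*np.cos(sl),np.sin(sl)]);Y=np.array([-np.sin(yaw),np.cos(yaw),0]);Z=np.cross(X,Y)
Rt=R.from_matrix(np.c_[-Y,-Z,X])
def tcp(o): return np.array(o["ee_pos"]),R.from_euler("xyz",o["tcp_rot"],degrees=True)
def deck(p): p=np.array(p)-M-(-0.014*X+.0008*Y); return np.array([p@X,p@Y,p@Z])
def world(x,y,z): return M+(-0.014+x)*X+(.0008+y)*Y+z*Z
if __name__=="__main__":
    o=get_obs();p,r=tcp(o)
    f=np.array(o["wrist_force"])
    print("t",o["time"],"deck mm",(deck(p)*1e3).round(2),"F deck",np.round([f@X,f@Y,f@Z],2),"open",round(o["opening"],4),"q",np.round(o["q"],1))
    if len(sys.argv)>1:
        g=world(*map(float,sys.argv[1:4]))
        print("turn",((r.inv()*Rt).as_rotvec(degrees=True)).round(2),"shift",r.inv().apply(g-p).round(4))
E
python3 goal.py 0 -0.1 0.066
```

```text
t 0.4 deck mm [-317.49 -338.21  311.23] F deck [-0.18 -0.45 -0.12] open 0.0853 q [-64.9   5.   10.1  95.1   0.   90. ]
turn [24.83 12.15 -2.69] shift [-0.149   0.0886  0.4331]
```

play_rows([
  [[5,2.4,-0.5],[-0.015,0.009,0.043],0],
  [[10,4.9,-1],[-0.03,0.018,0.086],0],
  [[15,7.3,-1.6],[-0.045,0.027,0.13],0],
  [[20,9.7,-2.1],[-0.06,0.035,0.173],0],
  [[24.83,12.15,-2.69],[-0.075,0.044,0.216],0],
], grip_force=60)

```text
time: 0.9
ee_pos: [0.3981, -0.3375, 0.1873]
tcp_rot: [-64.9, 0.0, -77.4]
wrist_force: [0.2, 0.3, -0.4]
opening: 0.0122
```

```bash
python3 goal.py 0 -0.1 0.050
```

```text
t 0.9 deck mm [-157.96 -217.94  188.71] F deck [ 0.08  0.24 -0.48] open 0.0122 q [-52.4 -12.1 -14.3  76.6  22.7 117.2]
turn [-0.22 -0.11  0.01] shift [-0.1183  0.1393  0.1572]
```

play_rows([
  [[0,0,0],[-0.024,0.026,0.031],0],
  [[0,0,0],[-0.047,0.053,0.063],0],
  [[0,0,0],[-0.071,0.08,0.094],0],
  [[0,0,0],[-0.095,0.107,0.126],0],
  [[0,0,0],[-0.118,0.134,0.157],0],
])

```text
time: 1.4
ee_pos: [0.5661, -0.178, 0.132]
tcp_rot: [-65.0, -0.0, -77.3]
wrist_force: [-0.0, -1.3, -0.8]
opening: -0.0
```

```bash
python3 goal.py 0 -0.1 0.030; python3 - <<'E'
from h import *
c=camera("scene");cv2.imwrite("pics/s1.png",cv2.resize(c["img"][150:310,230:450,::-1],None,fx=3.6,fy=3.6,interpolation=cv2.INTER_CUBIC))
E
python3 goal.py 0 -0.1 0.030
```

```text
t 1.4 deck mm [ -0.78 -99.4   54.64] F deck [-0.61 -1.29 -0.56] open -0.0 q [-24.5 -10.3 -19.5  60.4  14.8 145.4]
turn [-0.06  0.02  0.03] shift [0.0006 0.0246 0.0008]
t 1.45 deck mm [  1.46 -95.91  51.11] F deck [-0.27  4.25 -2.2 ] open 0.0 q [-24.  -10.  -19.6  60.1  14.8 145.7]
turn [-0.04  0.14 -0.19] shift [ 0.0042  0.0211 -0.0015]
```

View pics/s1.png

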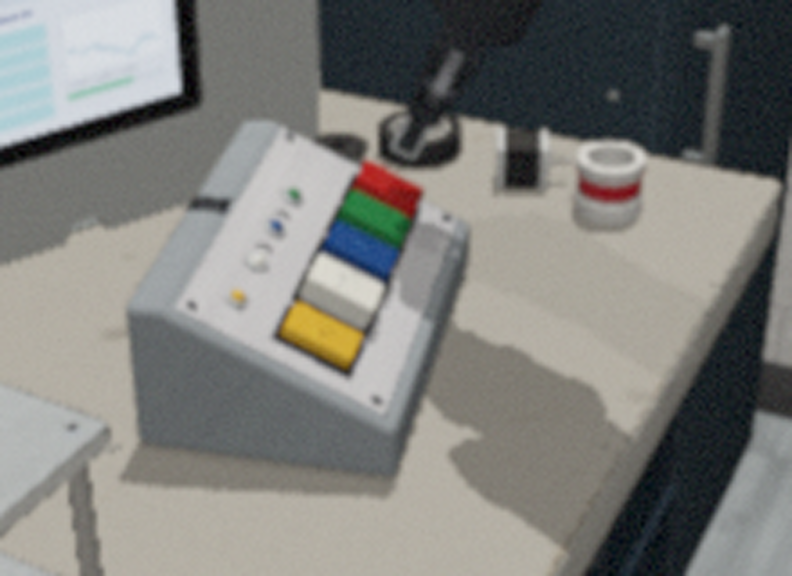

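play_rows([
  [[0,0,0],[0,0.003,0],0],
  [[0,0,0],[0,0.008,0],0],
  [[0,0,0],[0,0.013,0],0],
  [[0,0,0],[0,0.017,0],0],
  [[0,0,0],[0,0.018,0],0],
])

```text
time: 1.95
ee_pos: [0.5719, -0.1788, 0.1151]
tcp_rot: [-65.1, 0.0, -77.3]
wrist_force: [0.8, 0.2, 0.5]
opening: 0.0001
```

```bash
python3 goal.py 0 -0.1 0.026
```

```text
t 1.95 deck mm [  -2.92 -101.46   37.04] F deck [0.98 0.03 0.12] open 0.0001 q [-24.3  -9.2 -20.4  58.4  14.7 145.7]
turn [ 0.02 -0.08  0.02] shift [-0.0015  0.011   0.0029]
```

play_rows([
  [[0,0,0],[-0.001,0.004,0.002],0],
  [[0,0,0],[-0.001,0.008,0.002],0],
  [[0,0,0],[-0.001,0.01,0.002],0],
  [[0,0,0],[-0.001,0.012,0.002],0],
  [[0,0,0],[-0.001,0.014,0.002],0],
])

```text
time: 2.45
ee_pos: [0.5797, -0.1753, 0.1037]
tcp_rot: [-65.1, -0.0, -77.3]
wrist_force: [-3.2, 0.0, 1.8]
opening: -0.0
```

```bash
python3 goal.py 0 -0.1 0.026
```

```text
t 2.45 deck mm [ -0.17 -99.79  23.22] F deck [-2.1   0.72  2.97] open -0.0 q [-23.6  -8.2 -20.9  56.8  14.4 146.3]
turn [-0.   -0.    0.01] shift [ 0.0002 -0.0028  0.0002]
```

play_rows([
  [[0,0,0],[0,0.001,0],0],
  [[0,0,0],[0,0.002,0],0],
  [[0,0,0],[0,0.003,0],0],
  [[0,0,0],[0,0.004,0],0],
  [[0,0,0],[0,0.005,0],0],
])

```text
time: 2.95
ee_pos: [0.5815, -0.1749, 0.0997]
tcp_rot: [-65.1, -0.0, -77.3]
wrist_force: [-8.5, 0.3, 7.4]
opening: -0.0001
```

```bash
python3 goal.py 0 -0.1 0.026
```

```text
t 2.95 deck mm [ -0.1  -99.76  18.79] F deck [-4.39  2.18 10.16] open -0.0001 q [-23.4  -7.9 -21.1  56.3  14.4 146.5]
turn [-0.01 -0.01  0.01] shift [ 0.0002 -0.0072  0.0001]
```

play_rows([
  [[0,0,0],[0,0.0005,0],0],
  [[0,0,0],[0,0.001,0],0],
  [[0,0,0],[0,0.0015,0],0],
  [[0,0,0],[0,0.002,0],0],
  [[0,0,0],[0,0.002,0],0],
])

```text
time: 3.45
ee_pos: [0.5823, -0.1747, 0.098]
tcp_rot: [-65.1, -0.0, -77.3]
wrist_force: [-7.7, 0.1, 7.3]
opening: -0.0001
```

```bash
python3 goal.py 0 -0.1 0.026;python3 - <<'E'
from h import *
c=camera("scene");cv2.imwrite("pics/s2.png",cv2.resize(c["img"][150:310,230:450,::-1],None,fx=3.6,fy=3.6,interpolation=cv2.INTER_CUBIC))
E
```

```text
t 3.45 deck mm [ -0.1  -99.72  16.85] F deck [-3.72  1.78  9.74] open -0.0001 q [-23.4  -7.8 -21.2  56.1  14.4 146.5]
turn [-0.01 -0.01  0.01] shift [ 0.0003 -0.0091  0.0001]
```

View pics/s2.png

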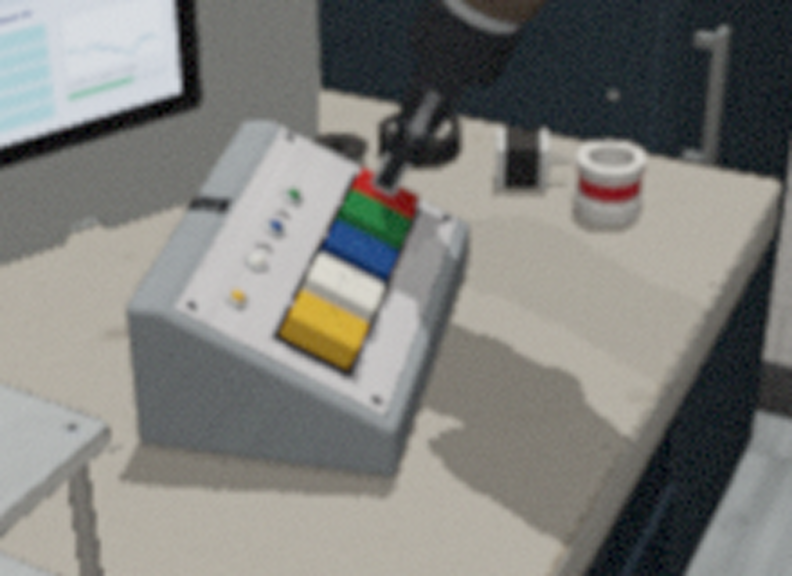

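play_rows([
  [[0,0,0],[0,-0.01,0],0],
  [[0,0,0],[0,-0.027,0],0],
  [[0,0,0],[-0.035,-0.027,0],0],
  [[0,0,0],[-0.075,-0.027,0],0],
  [[0,0,0],[-0.105,-0.027,0],0],
])

```text
time: 4.0
ee_pos: [0.5477, -0.0736, 0.1224]
tcp_rot: [-65.0, -0.0, -77.3]
wrist_force: [0.3, 0.0, 0.1]
opening: 0.0002
```

play_rows([
  [[0,0,0],[-0.025,0,0],0],
  [[0,0,0],[-0.04,0,0],0],
  [[0,0,0],[-0.045,0.004,0],0],
  [[0,0,0],[-0.045,0.009,0],0],
  [[0,0,0],[-0.045,0.011,0],0],
])

```text
time: 4.5
ee_pos: [0.543, -0.0303, 0.1112]
tcp_rot: [-65.1, -0.0, -77.3]
wrist_force: [-0.3, -0.5, -0.5]
opening: 0.0002
```

```bash
python3 goal.py 0 0.05 0.028;python3 - <<'E'
from h import *
c=camera("scene");cv2.imwrite("pics/s3.png",cv2.resize(c["img"][150:310,230:450,::-1],None,fx=3.6,fy=3.6,interpolation=cv2.INTER_CUBIC))
c=camera("top");cv2.imwrite("pics/t3.png",cv2.resize(c["img"][140:300,270:490,::-1],None,fx=3.6,fy=3.6,interpolation=cv2.INTER_CUBIC))
E
python3 goal.py 0 0.05 0.028
```

```text
t 4.5 deck mm [-0.49 49.77 31.56] F deck [-0.58 -0.42 -0.23] open 0.0002 q [ -7.6 -20.2 -30.   56.7   8.4 161.4]
turn [ 0.03 -0.01  0.01] shift [-0.0002  0.0036  0.0005]
t 4.6 deck mm [-0.64 49.55 31.6 ] F deck [-0.47 -0.01  0.39] open -0.0002 q [ -7.6 -20.2 -30.   56.8   8.4 161.4]
turn [ 0.06 -0.05  0.01] shift [-0.0004  0.0036  0.0006]
```

View pics/s3.png

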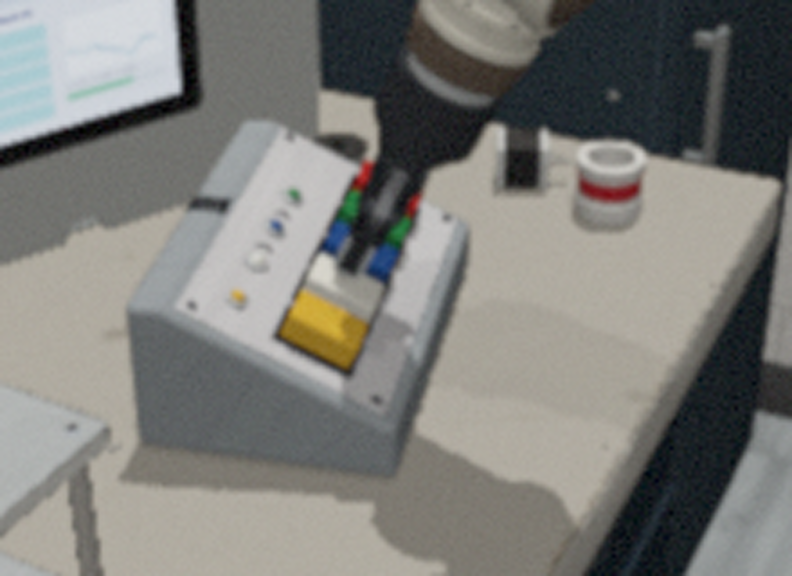

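View pics/t3.png

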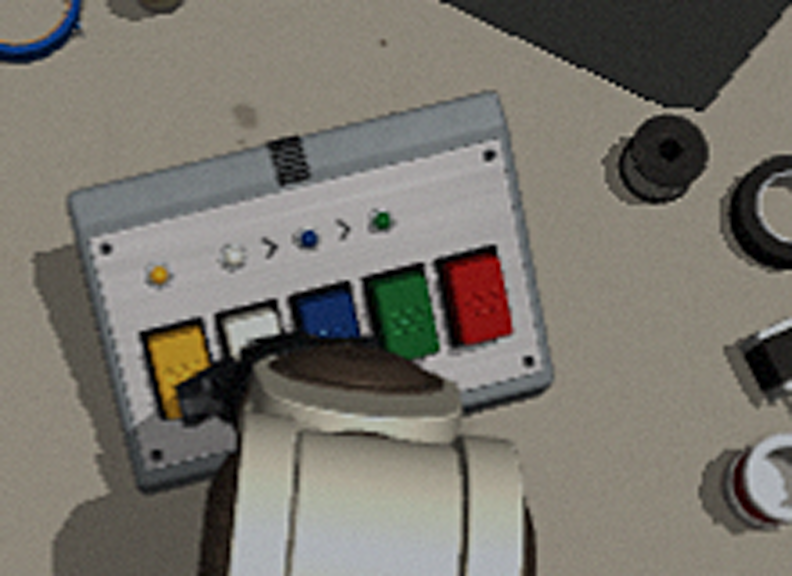

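play_rows([
  [[0,0,0],[0,0.003,0.0006],0],
  [[0,0,0],[0,0.006,0.0006],0],
  [[0,0,0],[0,0.008,0.0006],0],
  [[0,0,0],[0,0.0095,0.0006],0],
  [[0,0,0],[0,0.01,0.0006],0],
])

```text
time: 5.1
ee_pos: [0.5475, -0.0291, 0.1032]
tcp_rot: [-65.1, -0.0, -77.3]
wrist_force: [-4.7, -3.2, 5.6]
opening: -0.0
```

```bash
python3 goal.py
```

```text
t 5.1 deck mm [ 0.45 49.88 22.39] F deck [-2.44 -2.14  7.27] open -0.0 q [ -7.3 -19.5 -30.3  55.6   8.3 161.7]
```

play_rows([
  [[0,0,0],[0,0.0005,0],0],
  [[0,0,0],[0,0.001,0],0],
  [[0,0,0],[0,0.0015,0],0],
  [[0,0,0],[0,0.0015,0],0],
  [[0,0,0],[0,0.0015,0],0],
])

```text
time: 5.6
ee_pos: [0.5481, -0.029, 0.1019]
tcp_rot: [-65.1, -0.0, -77.3]
wrist_force: [-3.4, -3.9, 3.7]
opening: 0.0
```

```bash
python3 goal.py
```

```text
t 5.6 deck mm [ 0.44 49.93 20.88] F deck [-2.21 -3.05  5.16] open 0.0 q [ -7.3 -19.4 -30.4  55.4   8.3 161.7]
```

play_rows([
  [[0,0,0],[0,0.0005,0],0],
  [[0,0,0],[0,0.001,0],0],
  [[0,0,0],[0,0.0015,0],0],
  [[0,0,0],[0,0.0015,0],0],
  [[0,0,0],[0,0.0015,0],0],
])

```text
time: 6.1
ee_pos: [0.5488, -0.0288, 0.1004]
tcp_rot: [-65.1, -0.0, -77.3]
wrist_force: [-2.2, -3.7, 4.2]
opening: -0.0001
```

```bash
python3 goal.py
```

```text
t 6.1 deck mm [ 0.4  49.96 19.31] F deck [-0.92 -3.1   5.05] open -0.0001 q [ -7.3 -19.3 -30.5  55.2   8.3 161.7]
```

play_rows([
  [[0,0,0],[0,0.0005,0],0],
  [[0,0,0],[0,0.001,0],0],
  [[0,0,0],[0,0.0015,0],0],
  [[0,0,0],[0,0.0015,0],0],
  [[0,0,0],[0,0.0015,0],0],
])

```text
time: 6.6
ee_pos: [0.5495, -0.0283, 0.0991]
tcp_rot: [-65.1, 0.0, -77.3]
wrist_force: [-1.9, -1.7, 3.3]
opening: 0.0001
```

```bash
python3 goal.py
```

```text
t 6.6 deck mm [ 0.59 50.28 17.75] F deck [-0.65 -1.24  3.94] open 0.0001 q [ -7.2 -19.1 -30.5  55.    8.3 161.8]
```

play_rows([
  [[0,0,0],[0,0.0005,0],0],
  [[0,0,0],[0,0.001,0],0],
  [[0,0,0],[0,0.0015,0],0],
  [[0,0,0],[0,0.0015,0],0],
  [[0,0,0],[0,0.0015,0],0],
])

```text
time: 7.1
ee_pos: [0.55, -0.0281, 0.0978]
tcp_rot: [-65.1, 0.0, -77.3]
wrist_force: [-3.9, -0.6, 4.4]
opening: -0.0001
```

```bash
python3 goal.py
```

```text
t 7.1 deck mm [ 0.57 50.31 16.35] F deck [-1.76  0.31  5.63] open -0.0001 q [ -7.2 -19.  -30.6  54.8   8.3 161.8]
```

play_rows([
  [[0,0,0],[0,0.0005,0],0],
  [[0,0,0],[0,0.001,0],0],
  [[0,0,0],[0,0.0015,0],0],
  [[0,0,0],[0,0.0015,0],0],
  [[0,0,0],[0,0.0015,0],0],
])

```text
time: 7.6
ee_pos: [0.5506, -0.0281, 0.097]
tcp_rot: [-65.0, -0.0, -77.3]
wrist_force: [-9.6, -1.4, 10.0]
opening: 0.0001
```

```bash
python3 goal.py;python3 - <<'E'
from h import *
c=camera("scene");cv2.imwrite("pics/s4.png",cv2.resize(c["img"][150:310,230:450,::-1],None,fx=3.6,fy=3.6,interpolation=cv2.INTER_CUBIC))
E
```

```text
t 7.6 deck mm [ 0.69 50.26 15.36] F deck [-4.51  0.79 13.12] open 0.0001 q [ -7.2 -19.  -30.6  54.7   8.3 161.8]
```

View pics/s4.png

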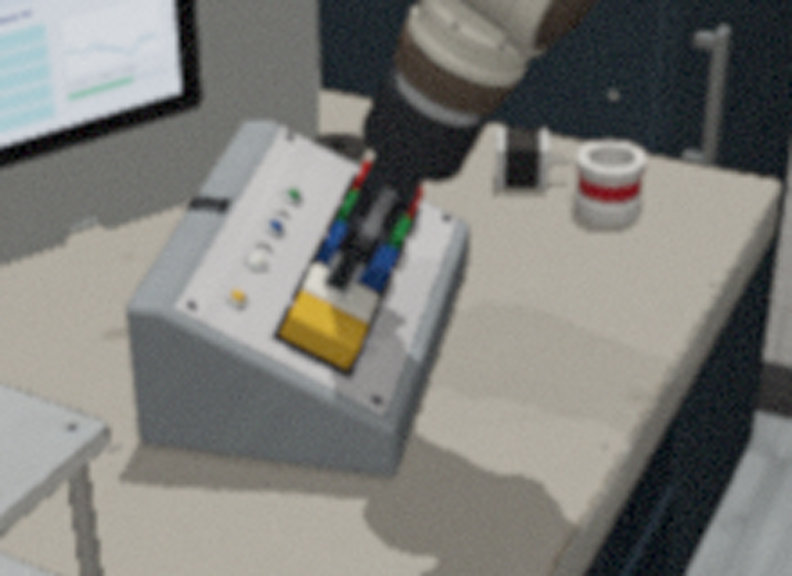

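play_rows([
  [[0,0,0],[0,0.0005,0],0],
  [[0,0,0],[0,0.001,0],0],
  [[0,0,0],[0,0.001,0],0],
  [[0,0,0],[0,0.001,0],0],
  [[0,0,0],[0,0.001,0],0],
])

```text
time: 8.15
ee_pos: [0.5508, -0.028, 0.0968]
tcp_rot: [-65.0, -0.0, -77.3]
wrist_force: [-16.9, -1.8, 17.6]
opening: 0.0003
```

```bash
python3 goal.py
```

```text
t 8.15 deck mm [ 0.8  50.26 15.1 ] F deck [-7.89  2.   23.03] open 0.0003 q [ -7.2 -18.9 -30.7  54.6   8.3 161.8]
```

play_rows([
  [[0,0,0],[0,-0.008,0],0],
  [[0,0,0],[0,-0.027,0],0],
  [[0,0,0],[0.015,-0.027,0],0],
  [[0,0,0],[0.035,-0.027,0],0],
  [[0,0,0],[0.05,-0.022,0],0],
])

```text
time: 8.65
ee_pos: [0.5534, -0.0796, 0.1156]
tcp_rot: [-65.0, -0.0, -77.3]
wrist_force: [-0.2, -0.4, -0.0]
opening: -0.0001
```

```bash
python3 goal.py;python3 - <<'E'
from h import *
c=camera("scene");cv2.imwrite("pics/s5.png",cv2.resize(c["img"][150:310,230:450,::-1],None,fx=3.6,fy=3.6,interpolation=cv2.INTER_CUBIC))
E
python3 goal.py 0 0 0.028
```

```text
t 8.65 deck mm [ 0.73 -0.62 35.91] F deck [-0.28 -0.32  0.08] open -0.0001 q [-13.7 -17.2 -27.1  57.4  10.8 155.7]
t 8.7 deck mm [-0.09 -1.93 34.56] F deck [-1.3   0.04 -1.1 ] open 0.0002 q [-13.8 -17.  -27.2  57.3  10.8 155.7]
turn [ 0.04 -0.04  0.04] shift [-0.0019  0.0066  0.0001]
```

View pics/s5.png

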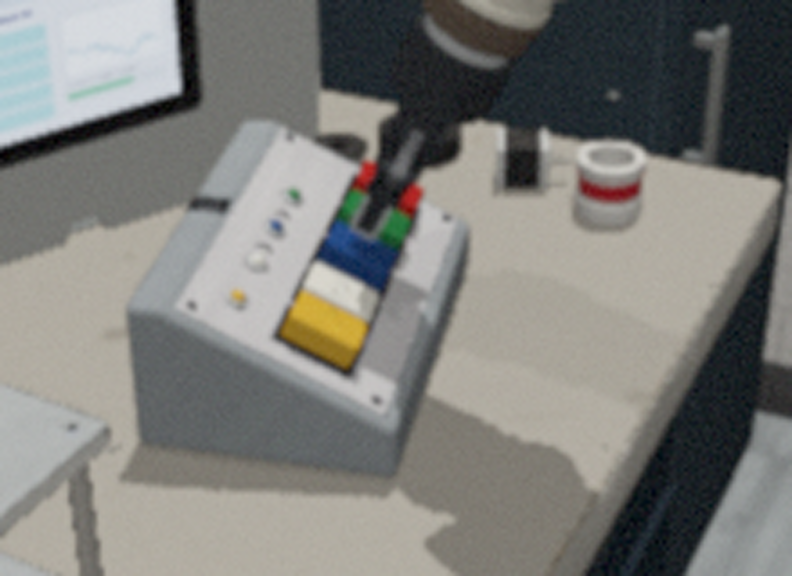

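play_rows([
  [[0,0,0],[-0.001,0.004,0],0],
  [[0,0,0],[-0.001,0.008,0],0],
  [[0,0,0],[-0.001,0.01,0],0],
  [[0,0,0],[-0.001,0.012,0],0],
  [[0,0,0],[-0.001,0.013,0],0],
])

```text
time: 9.2
ee_pos: [0.5578, -0.0761, 0.1033]
tcp_rot: [-65.1, 0.0, -77.2]
wrist_force: [-4.4, 0.9, 2.7]
opening: 0.0002
```

```bash
python3 goal.py
```

```text
t 9.2 deck mm [ 0.15  1.84 22.56] F deck [-2.58  1.8   4.15] open 0.0002 q [-13.1 -16.4 -27.9  55.8  10.6 156.2]
```

play_rows([
  [[0,0,0],[0,0.0005,0],0],
  [[0,0,0],[0,0.001,0],0],
  [[0,0,0],[0,0.0015,0],0],
  [[0,0,0],[0,0.0015,0],0],
  [[0,0,0],[0,0.0015,0],0],
])

```text
time: 9.7
ee_pos: [0.5588, -0.0764, 0.1024]
tcp_rot: [-65.1, 0.0, -77.3]
wrist_force: [-3.3, 1.7, 3.5]
opening: -0.0001
```

```bash
python3 goal.py
```

```text
t 9.7 deck mm [ 0.62  1.27 21.37] F deck [-1.08  2.37  4.38] open -0.0001 q [-13.1 -16.3 -27.9  55.6  10.6 156.3]
```

play_rows([
  [[0,0,0],[0,0.0005,0],0],
  [[0,0,0],[0,0.001,0],0],
  [[0,0,0],[0,0.0015,0],0],
  [[0,0,0],[0,0.0015,0],0],
  [[0,0,0],[0,0.0015,0],0],
])

```text
time: 10.2
ee_pos: [0.5595, -0.0763, 0.101]
tcp_rot: [-65.1, -0.0, -77.3]
wrist_force: [-1.8, 2.8, 5.8]
opening: 0.0
```

```bash
python3 goal.py
```

```text
t 10.2 deck mm [ 0.62  1.23 19.8 ] F deck [1.4  3.14 5.76] open 0.0 q [-13.1 -16.2 -28.   55.4  10.6 156.3]
```

play_rows([
  [[0,0,0],[0,0.0005,0],0],
  [[0,0,0],[0,0.001,0],0],
  [[0,0,0],[0,0.0015,0],0],
  [[0,0,0],[0,0.0015,0],0],
  [[0,0,0],[0,0.0015,0],0],
])

```text
time: 10.7
ee_pos: [0.5601, -0.0762, 0.0997]
tcp_rot: [-65.0, -0.0, -77.3]
wrist_force: [-3.0, 3.1, 5.4]
opening: 0.0001
```

```bash
python3 goal.py
```

```text
t 10.7 deck mm [ 0.66  1.21 18.35] F deck [0.29 3.73 5.87] open 0.0001 q [-13.1 -16.  -28.   55.3  10.6 156.3]
```

play_rows([
  [[0,0,0],[0,0.0005,0],0],
  [[0,0,0],[0,0.001,0],0],
  [[0,0,0],[0,0.0015,0],0],
  [[0,0,0],[0,0.0015,0],0],
  [[0,0,0],[0,0.0015,0],0],
])

```text
time: 11.2
ee_pos: [0.5607, -0.076, 0.0983]
tcp_rot: [-65.1, -0.0, -77.3]
wrist_force: [-4.6, 4.6, 6.4]
opening: 0.0001
```

```bash
python3 goal.py
```

```text
t 11.2 deck mm [ 0.62  1.24 16.89] F deck [-0.47  5.46  7.25] open 0.0001 q [-13.  -15.9 -28.1  55.1  10.6 156.4]
```

play_rows([
  [[0,0,0],[0,0.0005,0],0],
  [[0,0,0],[0,0.001,0],0],
  [[0,0,0],[0,0.0015,0],0],
  [[0,0,0],[0,0.0015,0],0],
  [[0,0,0],[0,0.0015,0],0],
])

```text
time: 11.7
ee_pos: [0.5613, -0.0759, 0.097]
tcp_rot: [-65.1, -0.0, -77.3]
wrist_force: [-4.2, 3.9, 7.3]
opening: 0.0001
```

```bash
python3 goal.py
```

```text
t 11.7 deck mm [ 0.64  1.23 15.43] F deck [0.14 4.71 8.01] open 0.0001 q [-13.  -15.8 -28.2  54.9  10.5 156.4]
```

play_rows([
  [[0,0,0],[0,0.0005,0],0],
  [[0,0,0],[0,0.001,0],0],
  [[0,0,0],[0,0.0015,0],0],
  [[0,0,0],[0,0.0015,0],0],
  [[0,0,0],[0,0.0015,0],0],
])

```text
time: 12.2
ee_pos: [0.5619, -0.0758, 0.0957]
tcp_rot: [-65.1, -0.0, -77.3]
wrist_force: [-3.6, 2.9, 5.7]
opening: -0.0003
```

```bash
python3 goal.py
```

```text
t 12.2 deck mm [ 0.64  1.24 13.95] F deck [-0.23  3.6   6.39] open -0.0003 q [-13.  -15.7 -28.2  54.7  10.5 156.4]
```

play_rows([
  [[0,0,0],[0,0.0005,0],0],
  [[0,0,0],[0,0.001,0],0],
  [[0,0,0],[0,0.001,0],0],
  [[0,0,0],[0,0.001,0],0],
  [[0,0,0],[0,0.001,0],0],
])

```text
time: 12.7
ee_pos: [0.5623, -0.0757, 0.0947]
tcp_rot: [-65.1, -0.0, -77.3]
wrist_force: [-3.7, 3.5, 5.7]
opening: -0.0001
```

```bash
python3 goal.py
```

```text
t 12.7 deck mm [ 0.64  1.23 12.88] F deck [-0.19  4.22  6.42] open -0.0001 q [-12.9 -15.6 -28.3  54.6  10.5 156.4]
```

play_rows([
  [[0,0,0],[0,0.0005,0],0],
  [[0,0,0],[0,0.001,0],0],
  [[0,0,0],[0,0.001,0],0],
  [[0,0,0],[0,0.001,0],0],
  [[0,0,0],[0,0.001,0],0],
])

```text
time: 13.2
ee_pos: [0.5628, -0.0756, 0.0938]
tcp_rot: [-65.0, -0.0, -77.3]
wrist_force: [-4.2, 4.0, 6.4]
opening: -0.0003
```

```bash
python3 goal.py
```

```text
t 13.2 deck mm [ 0.65  1.22 11.89] F deck [-0.21  4.85  7.14] open -0.0003 q [-12.9 -15.6 -28.3  54.5  10.5 156.5]
```

play_rows([
  [[0,0,0],[0,0.0005,0],0],
  [[0,0,0],[0,0.001,0],0],
  [[0,0,0],[0,0.001,0],0],
  [[0,0,0],[0,0.001,0],0],
  [[0,0,0],[0,0.001,0],0],
])

```text
time: 13.7
ee_pos: [0.5632, -0.0755, 0.0929]
tcp_rot: [-65.1, -0.0, -77.3]
wrist_force: [-4.4, 4.3, 5.8]
opening: -0.0001
```

```bash
python3 goal.py
```

```text
t 13.7 deck mm [ 0.61  1.23 10.87] F deck [-0.53  5.14  6.68] open -0.0001 q [-12.9 -15.5 -28.4  54.4  10.5 156.5]
```

play_rows([
  [[0,0,0],[0,0.0005,0],0],
  [[0,0,0],[0,0.001,0],0],
  [[0,0,0],[0,0.001,0],0],
  [[0,0,0],[0,0.001,0],0],
  [[0,0,0],[0,0.001,0],0],
])

```text
time: 14.2
ee_pos: [0.5636, -0.0755, 0.0919]
tcp_rot: [-65.1, -0.0, -77.3]
wrist_force: [-1.9, 3.0, 5.2]
opening: 0.0001
```

```bash
python3 goal.py
```

```text
t 14.2 deck mm [0.58 1.16 9.78] F deck [1.14 3.34 5.2 ] open 0.0001 q [-12.9 -15.4 -28.4  54.2  10.5 156.5]
```

play_rows([
  [[0,0,0],[0,0.0005,0],0],
  [[0,0,0],[0,0.001,0],0],
  [[0,0,0],[0,0.001,0],0],
  [[0,0,0],[0,0.001,0],0],
  [[0,0,0],[0,0.001,0],0],
])

```text
time: 14.7
ee_pos: [0.564, -0.0755, 0.0911]
tcp_rot: [-65.1, -0.0, -77.3]
wrist_force: [-2.9, 2.8, 6.2]
opening: -0.0
```

```bash
python3 goal.py
```

```text
t 14.7 deck mm [0.59 1.05 8.91] F deck [0.58 3.39 6.53] open -0.0 q [-12.8 -15.3 -28.5  54.1  10.5 156.5]
```

play_rows([
  [[0,0,0],[0,0.0005,0],0],
  [[0,0,0],[0,0.001,0],0],
  [[0,0,0],[0,0.001,0],0],
  [[0,0,0],[0,0.001,0],0],
  [[0,0,0],[0,0.001,0],0],
])

```text
time: 15.2
ee_pos: [0.5643, -0.0754, 0.0903]
tcp_rot: [-65.1, -0.0, -77.3]
wrist_force: [-4.9, 2.8, 8.0]
opening: 0.0001
```

```bash
python3 goal.py;python3 - <<'E'
from h import *
c=camera("scene");cv2.imwrite("pics/s6.png",cv2.resize(c["img"][150:310,230:450,::-1],None,fx=3.6,fy=3.6,interpolation=cv2.INTER_CUBIC))
E
```

```text
t 15.2 deck mm [0.6  1.05 8.06] F deck [-0.37  3.85  8.99] open 0.0001 q [-12.8 -15.3 -28.5  54.   10.5 156.6]
```

View pics/s6.png

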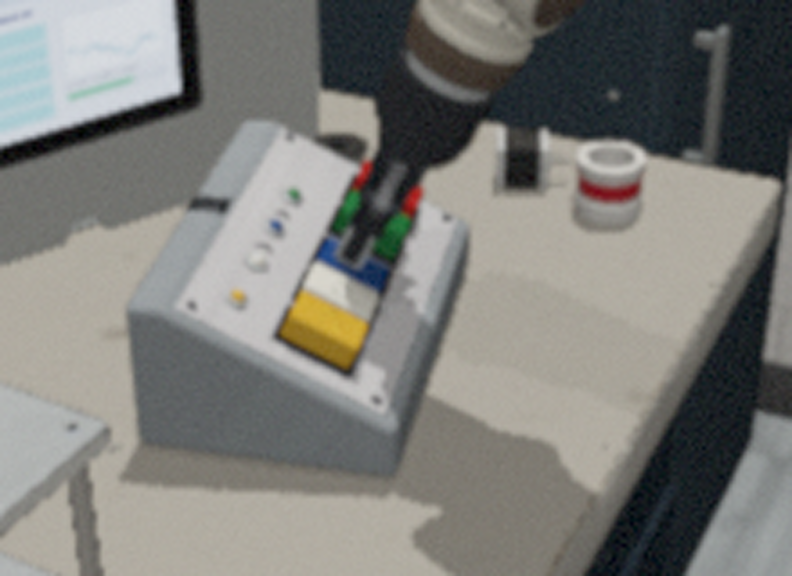

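play_rows([
  [[0,0,0],[0,0.0005,0],0],
  [[0,0,0],[0,0.001,0],0],
  [[0,0,0],[0,0.001,0],0],
  [[0,0,0],[0,0.001,0],0],
  [[0,0,0],[0,0.001,0],0],
])

```text
time: 15.75
ee_pos: [0.5646, -0.0754, 0.09]
tcp_rot: [-65.0, -0.0, -77.3]
wrist_force: [-10.8, 2.8, 13.0]
opening: -0.0001
```

```bash
python3 goal.py
```

```text
t 15.75 deck mm [0.7  1.   7.62] F deck [-3.56  5.08 15.98] open -0.0001 q [-12.8 -15.2 -28.5  53.9  10.5 156.6]
```

play_rows([
  [[0,0,0],[0,0.0004,0],0],
  [[0,0,0],[0,0.0008,0],0],
  [[0,0,0],[0,0.0008,0],0],
  [[0,0,0],[0,0.0008,0],0],
  [[0,0,0],[0,0.0008,0],0],
])

```text
time: 16.25
ee_pos: [0.5648, -0.0754, 0.0898]
tcp_rot: [-65.0, -0.0, -77.3]
wrist_force: [-15.7, 2.3, 18.8]
opening: -0.0001
```

```bash
python3 goal.py
```

```text
t 16.25 deck mm [0.8  0.99 7.4 ] F deck [-5.5   5.66 23.28] open -0.0001 q [-12.8 -15.2 -28.5  53.9  10.4 156.6]
```

play_rows([
  [[0,0,0],[0,-0.008,0],0],
  [[0,0,0],[0,-0.028,0],0],
  [[0,0,0],[0.012,-0.031,0],0],
  [[0,0,0],[0.035,-0.031,0],0],
  [[0,0,0],[0.05,-0.029,0],0],
])

```text
time: 16.75
ee_pos: [0.5645, -0.1284, 0.1142]
tcp_rot: [-65.1, -0.1, -77.3]
wrist_force: [0.1, -0.4, 0.9]
opening: -0.0
```

```bash
python3 goal.py;python3 - <<'E'
from h import *
c=camera("scene");cv2.imwrite("pics/s7.png",cv2.resize(c["img"][150:310,230:450,::-1],None,fx=3.6,fy=3.6,interpolation=cv2.INTER_CUBIC))
E
python3 goal.py 0 -0.05 0.028
```

```text
t 16.75 deck mm [  0.22 -50.69  34.61] F deck [ 0.37 -0.38  0.81] open -0.0 q [-19.1 -13.2 -24.1  57.6  12.8 150.7]
t 16.8 deck mm [ -0.25 -51.99  33.88] F deck [-1.34 -0.52  0.  ] open -0.0002 q [-19.2 -13.1 -24.   57.5  12.8 150.6]
turn [ 0.05 -0.08  0.1 ] shift [-0.002   0.0059  0.0003]
```

View pics/s7.png

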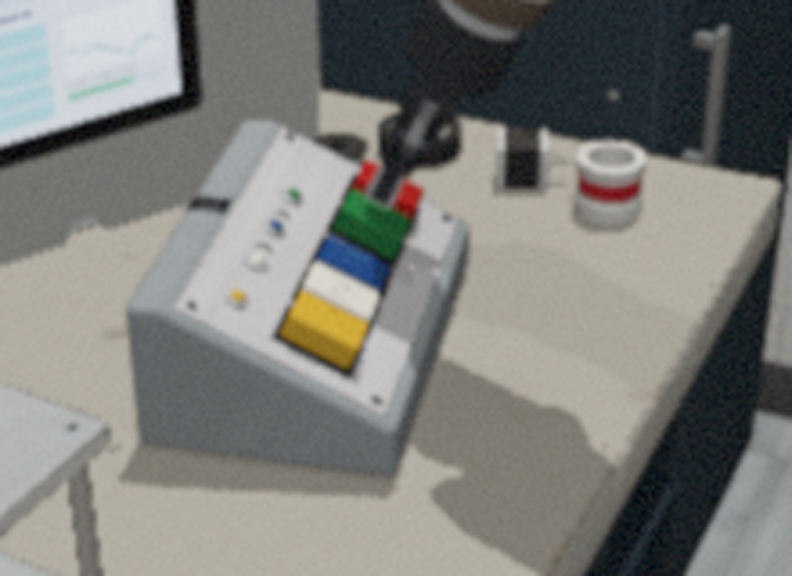

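Blue stays in (no blue side face visible at (355,265)), white too. Now green.

play_rows([
  [[0,0,0],[0,0.004,0],0],
  [[0,0,0],[0,0.007,0],0],
  [[0,0,0],[0,0.0095,0],0],
  [[0,0,0],[0,0.0115,0],0],
  [[0,0,0],[0,0.0125,0],0],
])

```text
time: 17.3
ee_pos: [0.569, -0.125, 0.1029]
tcp_rot: [-65.1, 0.0, -77.2]
wrist_force: [-4.2, -0.4, 2.9]
opening: -0.0
```

```bash
python3 goal.py
```

```text
t 17.3 deck mm [  0.12 -48.33  22.22] F deck [-2.54  0.53  4.42] open -0.0 q [-18.5 -12.5 -24.7  56.2  12.6 151.1]
```

play_rows([
  [[0,0,0],[0,0.0005,0],0],
  [[0,0,0],[0,0.001,0],0],
  [[0,0,0],[0,0.0015,0],0],
  [[0,0,0],[0,0.0015,0],0],
  [[0,0,0],[0,0.0015,0],0],
])

```text
time: 17.8
ee_pos: [0.57, -0.1252, 0.1021]
tcp_rot: [-65.1, -0.0, -77.3]
wrist_force: [-3.4, 0.7, 2.2]
opening: -0.0002
```

```bash
python3 goal.py
```

```text
t 17.8 deck mm [  0.61 -48.72  21.06] F deck [-1.91  1.42  3.31] open -0.0002 q [-18.5 -12.4 -24.8  56.   12.6 151.2]
```

play_rows([
  [[0,0,0],[0,0.0005,0],0],
  [[0,0,0],[0,0.001,0],0],
  [[0,0,0],[0,0.0015,0],0],
  [[0,0,0],[0,0.0015,0],0],
  [[0,0,0],[0,0.0015,0],0],
])

```text
time: 18.3
ee_pos: [0.5706, -0.1251, 0.1008]
tcp_rot: [-65.0, -0.0, -77.3]
wrist_force: [-4.0, 2.4, 4.6]
opening: 0.0001
```

```bash
python3 goal.py
```

```text
t 18.3 deck mm [  0.64 -48.75  19.56] F deck [-1.16  3.19  5.61] open 0.0001 q [-18.5 -12.3 -24.8  55.8  12.6 151.2]
```

play_rows([
  [[0,0,0],[0,0.0005,0],0],
  [[0,0,0],[0,0.001,0],0],
  [[0,0,0],[0,0.0015,0],0],
  [[0,0,0],[0,0.0015,0],0],
  [[0,0,0],[0,0.0015,0],0],
])

```text
time: 18.8
ee_pos: [0.5713, -0.1249, 0.0994]
tcp_rot: [-65.0, -0.0, -77.3]
wrist_force: [-3.9, 2.7, 4.9]
opening: -0.0002
```

```bash
python3 goal.py
```

```text
t 18.8 deck mm [  0.65 -48.77  18.08] F deck [-0.87  3.53  5.8 ] open -0.0002 q [-18.4 -12.2 -24.9  55.6  12.6 151.2]
```

play_rows([
  [[0,0,0],[0,0.0005,0],0],
  [[0,0,0],[0,0.001,0],0],
  [[0,0,0],[0,0.0015,0],0],
  [[0,0,0],[0,0.0015,0],0],
  [[0,0,0],[0,0.0015,0],0],
])

```text
time: 19.3
ee_pos: [0.5719, -0.1248, 0.0981]
tcp_rot: [-65.0, -0.0, -77.3]
wrist_force: [-4.8, 2.4, 6.3]
opening: -0.0002
```

```bash
python3 goal.py
```

```text
t 19.3 deck mm [  0.67 -48.77  16.65] F deck [-1.14  3.38  7.48] open -0.0002 q [-18.4 -12.1 -25.   55.4  12.6 151.3]
```

play_rows([
  [[0,0,0],[0,0.0005,0],0],
  [[0,0,0],[0,0.001,0],0],
  [[0,0,0],[0,0.0015,0],0],
  [[0,0,0],[0,0.0015,0],0],
  [[0,0,0],[0,0.0015,0],0],
])

```text
time: 19.8
ee_pos: [0.5725, -0.1247, 0.0967]
tcp_rot: [-65.0, -0.0, -77.3]
wrist_force: [-3.6, 2.8, 6.3]
opening: -0.0001
```

```bash
python3 goal.py
```

```text
t 19.8 deck mm [  0.66 -48.79  15.12] F deck [0.09 3.56 6.92] open -0.0001 q [-18.4 -12.  -25.   55.3  12.6 151.3]
```

play_rows([
  [[0,0,0],[0,0.0005,0],0],
  [[0,0,0],[0,0.001,0],0],
  [[0,0,0],[0,0.0015,0],0],
  [[0,0,0],[0,0.0015,0],0],
  [[0,0,0],[0,0.0015,0],0],
])

```text
time: 20.3
ee_pos: [0.5731, -0.1245, 0.0953]
tcp_rot: [-65.0, -0.0, -77.3]
wrist_force: [-4.7, 2.0, 5.0]
opening: -0.0
```

```bash
python3 goal.py
```

```text
t 20.3 deck mm [  0.65 -48.75  13.55] F deck [-1.63  3.01  6.3 ] open -0.0 q [-18.3 -11.9 -25.1  55.1  12.6 151.3]
```

play_rows([
  [[0,0,0],[0,0.0005,0],0],
  [[0,0,0],[0,0.001,0],0],
  [[0,0,0],[0,0.0015,0],0],
  [[0,0,0],[0,0.0015,0],0],
  [[0,0,0],[0,0.0015,0],0],
])

```text
time: 20.8
ee_pos: [0.5737, -0.1244, 0.0939]
tcp_rot: [-65.1, -0.0, -77.3]
wrist_force: [-3.3, 2.5, 4.4]
opening: 0.0003
```

```bash
python3 goal.py
```

```text
t 20.8 deck mm [  0.62 -48.76  12.  ] F deck [-0.62  3.15  5.11] open 0.0003 q [-18.3 -11.8 -25.2  54.9  12.6 151.4]
```

play_rows([
  [[0,0,0],[0,0.0005,0],0],
  [[0,0,0],[0,0.001,0],0],
  [[0,0,0],[0,0.001,0],0],
  [[0,0,0],[0,0.001,0],0],
  [[0,0,0],[0,0.001,0],0],
])

```text
time: 21.3
ee_pos: [0.574, -0.1246, 0.0926]
tcp_rot: [-65.1, -0.0, -77.3]
wrist_force: [-0.5, -0.1, 0.9]
opening: 0.0002
```

```bash
python3 goal.py
```

```text
t 21.3 deck mm [  0.29 -49.04  10.78] F deck [-0.04  0.02  1.01] open 0.0002 q [-18.3 -11.7 -25.2  54.8  12.5 151.4]
```

play_rows([
  [[0,0,0],[0,0.0005,0],0],
  [[0,0,0],[0,0.001,0],0],
  [[0,0,0],[0,0.0015,0],0],
  [[0,0,0],[0,0.0015,0],0],
  [[0,0,0],[0,0.0015,0],0],
])

```text
time: 21.8
ee_pos: [0.5744, -0.1245, 0.0918]
tcp_rot: [-65.1, -0.0, -77.3]
wrist_force: [-4.4, -0.8, 6.1]
opening: -0.0003
```

```bash
python3 goal.py
```

```text
t 21.8 deck mm [  0.35 -49.05   9.8 ] F deck [-1.46  0.2   7.37] open -0.0003 q [-18.2 -11.6 -25.3  54.6  12.5 151.4]
```

play_rows([
  [[0,0,0],[0,0.0005,0],0],
  [[0,0,0],[0,0.001,0],0],
  [[0,0,0],[0,0.0015,0],0],
  [[0,0,0],[0,0.0015,0],0],
  [[0,0,0],[0,0.0015,0],0],
])

```text
time: 22.3
ee_pos: [0.5749, -0.1245, 0.0913]
tcp_rot: [-65.1, -0.0, -77.3]
wrist_force: [-13.3, -1.1, 13.5]
opening: 0.0003
```

```bash
python3 goal.py
```

```text
t 22.3 deck mm [  0.49 -49.11   9.14] F deck [-6.28  1.82 17.82] open 0.0003 q [-18.2 -11.6 -25.3  54.5  12.5 151.5]
```

play_rows([
  [[0,0,0],[0,-0.01,0],0],
  [[0,0,0],[0,-0.035,0],0],
  [[0,0,0],[0,-0.07,0],0],
  [[0,0,0],[0,-0.11,0],0],
  [[0,0,0],[0,-0.14,0],0],
])

```text
time: 22.8
ee_pos: [0.5169, -0.1373, 0.2193]
tcp_rot: [-65.0, -0.1, -77.3]
wrist_force: [1.3, -1.6, -0.0]
opening: -0.0001
```

```bash
python3 goal.py;python3 - <<'E'
from h import *
c=camera("scene");cv2.imwrite("pics/s8.png",cv2.resize(c["img"][150:310,230:450,::-1],None,fx=3.6,fy=3.6,interpolation=cv2.INTER_CUBIC))
c=camera("top");cv2.imwrite("pics/t8.png",cv2.resize(c["img"][140:300,270:490,::-1],None,fx=3.6,fy=3.6,interpolation=cv2.INTER_CUBIC))
E
```

```text
t 22.8 deck mm [  0.66 -48.81 150.26] F deck [ 0.77 -1.81 -0.41] open -0.0001 q [-22.3 -19.  -16.9  71.2  14.  147.6]
```

View pics/s8.png

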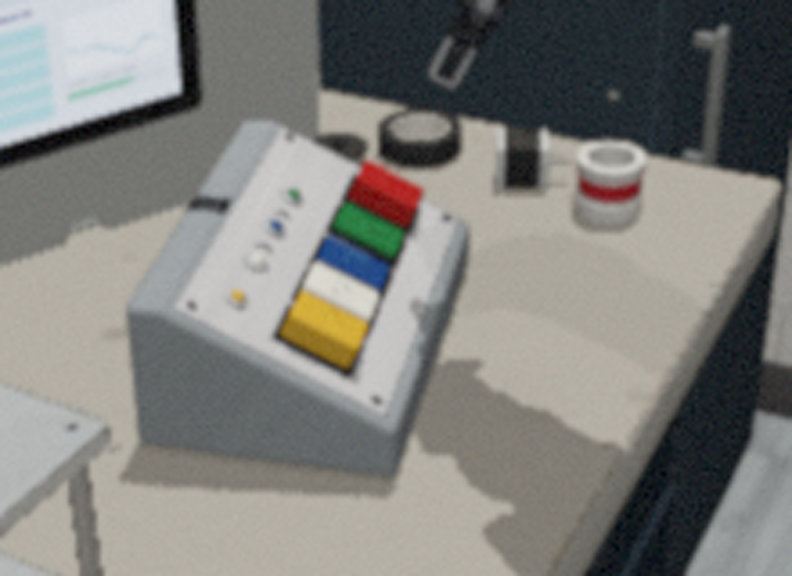

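View pics/t8.png

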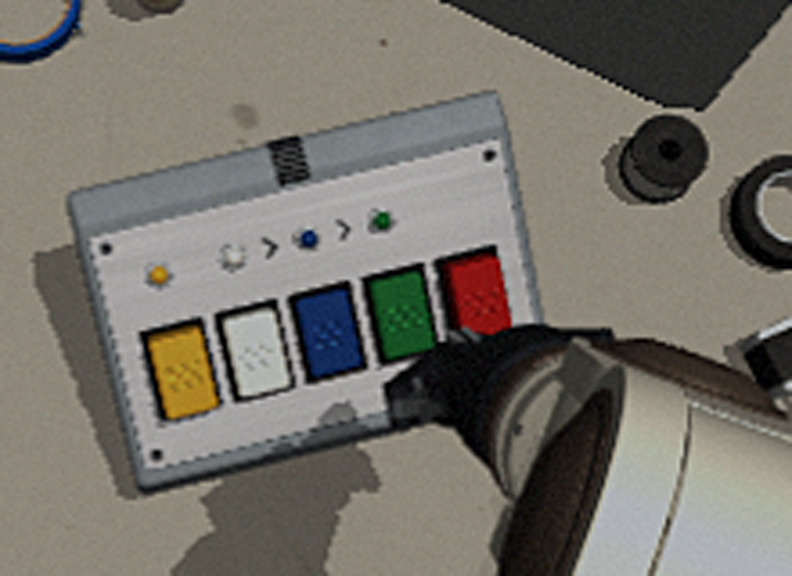

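Yellow and red stand out; white, blue and green are in, and the bystanders haven't moved. I'll let the arm settle, then hand in.

play_rows([
  [[0,0,0],[0,0,0],0],
  [[0,0,0],[0,0,0],0],
  [[0,0,0],[0,0,0],0],
  [[0,0,0],[0,0,0],0],
  [[0,0,0],[0,0,0],0],
])

```text
time: 23.4
ee_pos: [0.5176, -0.1369, 0.2164]
tcp_rot: [-65.1, 0.0, -77.3]
wrist_force: [-0.3, 0.2, -0.8]
opening: -0.0005
```

```bash
python3 -c "
from workcell import *
print(get_obs()['wrist_force']);print(job_done())"
```

```text
[-0.32841018  0.18978988 -0.83247801]
the job is handed in; nothing more can be done
None
```

The job is handed in at 23.4 s. I pressed and released the red key and the yellow one sprang out. Then I pressed white, blue and green in that order, each down to its hard stop, and let each go before the next.

**Last checks:** the final pictures from both cameras show yellow and red standing out and white, blue and green staying in. The bystanders I could see, the cup and the stepper, are where they were; I did not look again at the carton or the mouse, but the arm never went near them. The fingers are clear of the station, with wrist force under 1 N.

**Force:** the highest reading along the keys was about 23 N, against the 55 N limit. Forces were only read at the end of each move.

**Not clear-cut:**
- **Clicks:** I felt green's click clearly, as the force fell to about 1 N. I judged white's and blue's by reaching the hard stop and by the pictures after letting go.
- **Blue's depth:** its stop came about 19 mm below where I took the key top to be. The stated maximum is about 17 mm, so my height estimate is probably off by 1–2 mm.
- **Lamps:** I saw no change in the lamps, so they confirm nothing.

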